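# Lock the guide bush and hold the probe centred in it

### The job

Turn both captive clamp bolts on the checking fixture clockwise until they are fully home at their end stops. Then take the steel probe by its thick grip out of the wooden stand, lower its thin stem upright through the guide bush without touching the fixture, and finish while still holding it steady there in the air, centred in the bore, with its tip about 50 mm below the mouth of the bush. Leave the tub, the tape ring and the wooden wedge where they are.

Things in the scene. Friction and masses are not known exactly. Their poses are not given: they have to be found in the camera images.
- fixture: fixed steel checking fixture, a bridge: base plate 90 x 190 x 12 mm, two legs, and on them an aluminium guide plate 80 (x) x 190 (y) mm whose top lies 75 mm above the bench. Origin: centre of the underside; z up, y along its length, towards its left end. Its yaw varies by up to 0.3 rad
- bush_mouth (a point): centre of the open top of the steel guide bush in the middle of the guide plate, 85 mm above the bench. The bush is a flanged ring (flange 56 mm wide and 4 mm high, collar 38 mm wide and 6 mm higher) with a vertical bore 24 mm across; bush and plate are 26 mm deep, below them is open space down to the base plate, 73 mm below the mouth
- bolt_left (a joint): captive clamp bolt near the left (+y) end of the fixture, 0 = fully loose, 1.4 rad = fully home against its end stop; turns clockwise seen from above as the value grows, stays where it is left (friction torque about 0.06 N m). Its grip bar points along the fixture's x axis turned counter-clockwise by (-pi/2 + 1.4 - value) rad; at 1.4 bar and toe lie along the fixture's long (y) axis
- bolt_right (a joint): captive clamp bolt near the right (-y) end of the fixture, 0 = fully loose, 1.4 rad = fully home against its end stop; turns clockwise seen from above as the value grows, stays where it is left (friction torque about 0.06 N m). Its grip bar points along the fixture's x axis turned counter-clockwise by (+pi/2 + 1.4 - value) rad; at 1.4 bar and toe lie along the fixture's long (y) axis
- bolt_left_grip (a point): on the axis of the left bolt, 68 mm from the bore axis, 105 mm above the bench: middle of its upright-sided dark grip bar, 46 mm long, 12 mm thick, from 88 to 117 mm above the bench; x axis along the bar (from the bolt towards the clamp toe), z up. Below the bar a flat clamp toe 14 mm wide reaches out 43 mm from the axis, 80 to 85 mm above the bench
- bolt_right_grip (a point): the same point of the right bolt, whose shape is the same
- stand: fixed wooden block 64 x 64 x 50 mm with a hole 13 mm wide and 38 mm deep in the middle of its top, in which the probe stands. Origin: centre of the underside
- probe_grip (a point): loose steel probe, upright, 147 mm long, 0.10 to 0.17 kg: a straight stem 10 mm thick and 103 mm long, and above it a round grip 20 mm thick and 44 mm long. This point is the middle of the grip, on the axis, 125 mm above the tip; z along the probe, up
- probe_tip (a point): the lower end of the probe's stem, on its axis; at the start 12 mm above the bench, in the stand's hole
- tub: white plastic tub with a lid, 65 mm wide, 50 mm high, a bystander; origin at the centre of its underside
- tape_ring: flat roll of tape, 72 mm wide, 18 mm high, a bystander; origin at the centre of its underside
- wedge: wooden wedge 34 x 100 x 28 mm, a bystander; origin at the centre of its underside
Things that resemble listed ones, but are neither listed nor needed, are in the scene too. What is shaped like the part that bears probe_grip but green is not meant.

How it is judged:
By the outcome, as a careful person would: the job done as asked, in the order asked, and still so for the second after the job is handed in, while the arm keeps its last pose, push and grip.
It also fails if it takes over 61 s, if anything falls off the work surface, if the arm or the gripper's body presses on something with over 40 N, if the wrist force passes 120 N, or if a joint passes its speed limit or range.

### The arm

A 7-joint arm with a two-finger parallel gripper is mounted at the origin on a cart in front of the work surface, level with it; the furniture and walls round the work are solid. World frame = base frame: x ahead of the robot, y to its left, z up, the work surface at z = 0. Lengths are in m, angles in degrees, forces in N, time in s.
With the tool pointing down it reaches from about 0.425 to 0.825 m from the base axis. Payload 3.6 kg.
Tool frame: the origin (TCP) lies at the very end of the fingers, on their centre line; the grasp point (between the pads) lies 19 mm behind it; z points along the fingers, y is the line along which they close (so a half turn about z gives the same grasp; the last joint's range is limited). The gripper opens to 85 mm and grips with 20 to 120 N. Pads are 22 mm wide; open, the fingers measure 114 mm over their backs; the gripper's body (76 mm by 85 mm) begins 54 mm behind the grasp point. The pads swing forward as they close: fully open they stand 13 mm farther back than shut.
Start: joints at [65.174, 35.231, -0.722, 81.555, 0.464, 63.22, -2.315], TCP at [0.257, -0.597, 0.231] pointing down, gripper open.
Joint ranges: [-178.69, 178.69], [-17.37, 117.87], [-77.05, 75.6], [15.02, 138.74], [-78.02, 258.01], [0.78, 113.62], [-162.83, 162.83]. Speed limits (degrees/s): [159.86, 159.86, 180, 180, 180, 180, 180].

### API

Orientations are given as a 3x3 rotation matrix whose columns are the frame's x, y, z axes.
In Python, from plant import get_obs, camera, sign_off gives the robot as it stands. The module is installed in compiled form; this text tells all that it offers.
- The arm moves only by the tool carry_out, never from a script. Its argument "steps" is a list of rows, each an object of numbers: "claw": the closure, from 0 (fully open) to 1 (shut); "x", "y", "z": the shift along the tool's x, y, z in m; "spin": the turn about the tool's z in degrees. In form: [{"claw": .., "x": .., "y": .., "z": .., "spin": ..}, ...]. A call has exactly 5 rows; each row shifts and turns the commanded pose from where the row before left it, along the tool's axes as they then stand; what a row does not reach is not made up. A row lasts 1/8 s, in which the tool goes at most 62.5 mm and 10.7 degrees, less where a joint would pass 70% of its speed; a pose out of reach is approached as far as the arm can. A call is refused whole if a number of a shift passes 0.0625 or a number of a turn 10.7, either way. A call with a gripper value outside its range is refused whole. The fingers move at their own pace and stop on an object; "grip_force" is the grip in N (left out, the last holds). Time passes only in rows, so rows that do not move let the fingers close, or fill a call up. It gives the time, the measured TCP pose, the force, the opening and the grip force at its end, in the units of the state.
- get_obs(): the state, without advancing time (a new reading comes with each control period).
- camera(name): name is "scene" or "top" or "wrist"; returns a dict with "img" (384x512x3 uint8, red, green, blue), "fovy" (degrees; the focal length in pixels is half the picture's height over the tangent of half this angle, whatever the lens; pixels are square), "cx", "cy" (the principal point, pixels), "xyz" and "orientation" of the camera in the world. Camera axes: x right, y down, z forward; pixel columns grow to the right and rows downward; lengths in m; the calibration is good to about 2 mm. A picture is of the moment at which its call begins. There is no depth.
- sign_off(): hands the job in; it is judged then, once.
The state is a dict: "time": time; "joint_pos": joint angles; "joint_velocities": joint speeds; "joint_torque": joint torques, N m; "position": TCP position; "tool_rot": TCP orientation; "force": force on the tool from outside, world axes, zero at the start; "wrist_torque": the same for the moment, N m; "opening": finger opening in m; "grip_force": force on a finger pad.
Only numpy, scipy, OpenCV 4.12 (cv2) and the standard library are available. Lean on these libraries where they do the work, as an engineer would, in place of code of your own. Each camera call takes 0.05 s, during which the arm holds its last target. There are 200 camera calls.

## Working session

There is one attempt and no reset: what is moved stays moved. The work goes in short steps, Python scripts to look and compute and a tool call to move; the robot and the scene stay as the last step left them, time stands still between calls to the robot, and variables do not carry over. Pictures are saved under pics/ and viewed, at most 10 in all, crops included, and the job is handed in when it is done.

Besides the shell and the picture viewer there is one more tool, called after ">>>" by a JSON object that holds its "api" and its "payload". carry_out: Moves the arm, as the interface text tells. Its arguments: {"type":"object","properties":{"steps":{"type":"array","items":{"type":"object","properties":{"claw":{"type":"number"},"x":{"type":"number"},"y":{"type":"number"},"z":{"type":"number"},"spin":{"type":"number"}}}},"grip_force":{"type":"number"}},"required":["steps"]}

```bash
mkdir -p pics; cat > h.py <<'E'
import numpy as np, cv2
from plant import get_obs, camera, sign_off
def shot(n,fn):
    c=camera(n); cv2.imwrite('pics/'+fn,c['img'][:,:,::-1]); np.savez('pics/'+fn+'.npz',**c); return c
def load(fn): return dict(np.load('pics/'+fn+'.npz'))
def f(c): return c['img'].shape[0]/2/np.tan(np.radians(float(c['fovy']))/2)
def px2w(c,u,v,z):
    d=np.array(c['orientation'])@np.array([(u-c['cx'])/f(c),(v-c['cy'])/f(c),1]); p=np.array(c['xyz'])
    return p+d*(z-p[2])/d[2]
def w2px(c,P):
    q=np.array(c['orientation']).T@(np.array(P)-c['xyz']); return f(c)*q[0]/q[2]+c['cx'],f(c)*q[1]/q[2]+c['cy']
E
python3 - <<'E'
from h import *
a=shot('scene','s0.png');b=shot('top','t0.png')
for c in (a,b): print(c['fovy'],c['cx'],c['cy'],c['xyz'],np.round(c['orientation'],3))
o=get_obs(); print(o['time'],o['position'],np.round(o['tool_rot'],3),o['opening'])
E
```

```text
42.187856929478215 251.31176348414357 191.3509067774052 [-0.07943199  0.28737163  0.83111848] [[-0.611 -0.549  0.571]
 [-0.792  0.418 -0.446]
 [ 0.006 -0.724 -0.69 ]]
42.82923555927841 253.66913222851915 195.80964388917192 [ 0.30864327 -0.20872248  1.16770486] [[-0.067 -0.976  0.209]
 [-0.998  0.066 -0.011]
 [-0.003 -0.21  -0.978]]
0.1 [ 0.2569157  -0.59633471  0.23024416] [[ 0.918  0.396 -0.001]
 [ 0.396 -0.918  0.002]
 [-0.    -0.002 -1.   ]] 0.0852519488200683
```

View pics/t0.png

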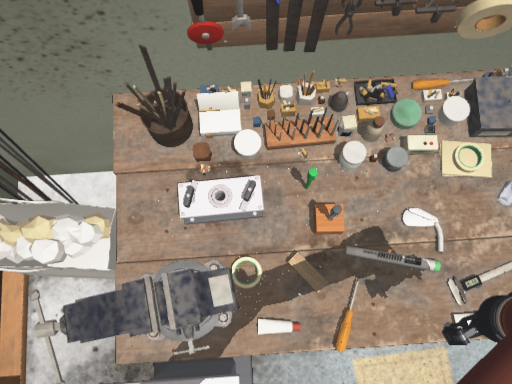

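View pics/s0.png

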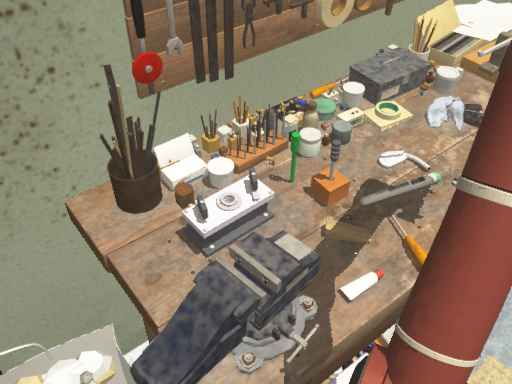

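The top view shows the fixture at (220,198), with the bolts at about (190,193) and (248,190). The orange stand with the grey probe is at (330,216). Things that could be taken for the probe: the grey one in the stand, scene (337,150), and the green one standing free, scene (295,155). I choose the grey one in the stand and check it in one close crop.

```bash
python3 - <<'E'
from h import *
a=cv2.imread('pics/t0.png')[165:245,170:350]; b=cv2.imread('pics/s0.png')[110:250,175:355]
a=cv2.resize(a,None,fx=4.4,fy=4.4,interpolation=cv2.INTER_CUBIC)[:,:792]; 
cv2.imwrite('pics/c0.png',a)
cv2.imwrite('pics/c1.png',cv2.resize(b,None,fx=4.2,fy=4.2,interpolation=cv2.INTER_CUBIC))
E
```

```text
(no output)
```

View pics/c0.png

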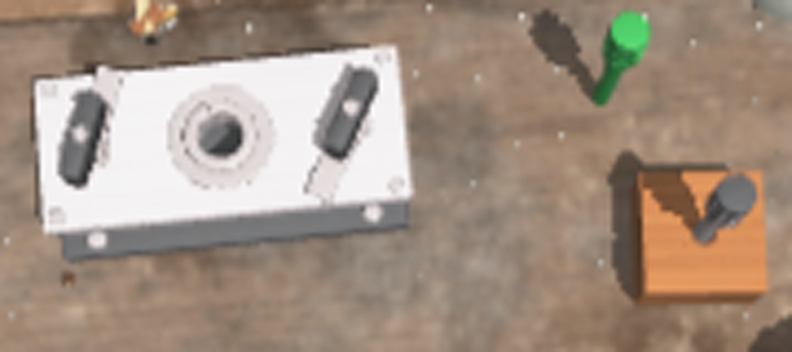

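View pics/c1.png

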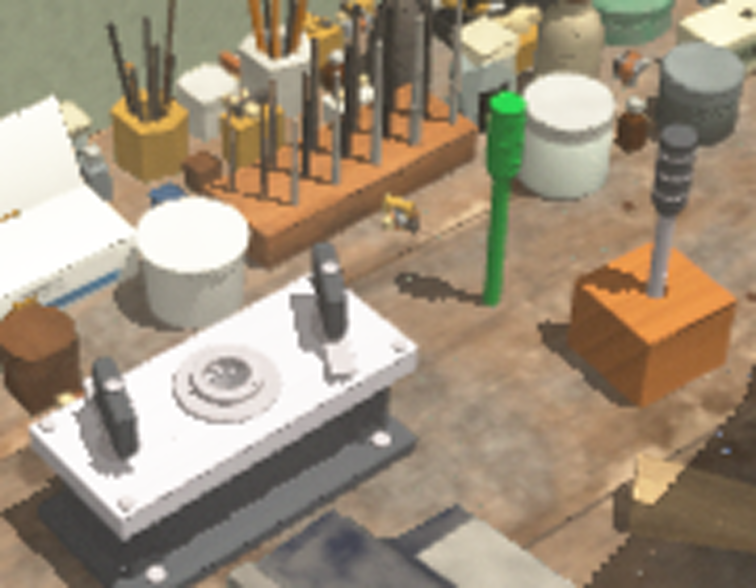

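```bash
python3 - <<'E'
from h import *
c=load('t0.png')
P=lambda x,y,z:px2w(c,170+x/4.4,165+y/4.4,z)
K=[P(*p,.075) for p in [(33,80),(397,45),(411,193),(43,233)]]
print(np.round(K,4), 'ctr',np.mean(K,0))
e=K[0]+K[3]-K[1]-K[2]; print('yaw',np.degrees(np.arctan2(-e[0],e[1])))
B=P(220,135,.085); L=P(81,133,.117);R=P(351,106,.117)
print('bush',B,'L',L,np.linalg.norm((L-B)[:2]),'R',R,np.linalg.norm((R-B)[:2]))
for n,o,t in(('L',(81,133),(110,68)),('R',(351,106),(318,197))):
    d=P(*t,.085)-P(*o,.117); print(n,np.degrees(np.arctan2(d[1],d[0])), np.linalg.norm(d[:2]))
for n,a,b in(('L',(70,184),(95,92)),('R',(332,155),(368,70))):
    d=P(*b,.117)-P(*a,.117); print(n,'bar',np.degrees(np.arctan2(d[1],d[0])),np.linalg.norm(d[:2]))
print('stand hole',P(705,232,.05),'grip top',P(738,190,.159))
s=load('s0.png'); print('scene grip top',px2w(s,175+679/4.2,110+136/4.2,.159),'bush',px2w(s,175+225/4.2,110+372/4.2,.085),'green',px2w(s,175+493/4.2,110+303/4.2,0))
E
```

```text
[[ 0.584  -0.0484  0.075 ]
 [ 0.5899 -0.2393  0.075 ]
 [ 0.5108 -0.241   0.075 ]
 [ 0.5027 -0.0507  0.075 ]] ctr [ 0.54684197 -0.14485459  0.075     ]
yaw 2.0933489671839793
bush [ 0.54583773 -0.14486012  0.085     ] L [ 0.54455612 -0.07755632  0.117     ] 0.06731599308488663 R [ 0.54920037 -0.21293961  0.117     ] 0.06816249342850493
L -16.919418901052076 0.04241464412116432
R 153.13264692169366 0.04385415995345215
L bar -17.245221930150745 0.04823994599741933
R bar -26.22046374335061 0.047098414447131295
stand hole [ 0.48416106 -0.39431454  0.05      ] grip top [ 0.48614521 -0.3939039   0.159     ]
scene grip top [ 0.48655751 -0.390254    0.159     ] bush [ 0.54956193 -0.14225006  0.085     ] green [ 0.57285033 -0.35048148  0.        ]
```

The crops confirm the choice. The grey steel probe stands in the orange stand, and the green one at c1 (505,140) is a decoy standing at about (0.57,-0.35). Measured sizes agree with the description: bolt offsets are 67–68 mm and bars about 47 mm. I start with the right bolt.

>>> {"api": "carry_out", "payload": {"steps": [{"claw":0,"x":0.042,"y":-0.0236,"z":0,"spin":0},{"claw":0,"x":0.042,"y":-0.0236,"z":0,"spin":0},{"claw":0,"x":0.042,"y":-0.0236,"z":0,"spin":0},{"claw":0,"x":0.042,"y":-0.0236,"z":0,"spin":0},{"claw":0,"x":0.042,"y":-0.0236,"z":0,"spin":0}], "grip_force": 40}}

```text
time: 0.72
position: [0.404, -0.4039, 0.2309]
tool_rot: [[0.918, 0.396, -0.001], [0.396, -0.918, 0.001], [-0.0, -0.001, -1.0]]
force: [0.3, 0.8, 0.6]
opening: 0.0852
grip_force: 0.0
```

>>> {"api": "carry_out", "payload": {"steps": [{"claw":0,"x":0.042,"y":-0.0236,"z":0,"spin":0},{"claw":0,"x":0.042,"y":-0.0236,"z":0,"spin":0},{"claw":0,"x":0.042,"y":-0.0236,"z":0,"spin":0},{"claw":0,"x":0.042,"y":-0.0236,"z":0,"spin":0},{"claw":0,"x":0.042,"y":-0.0236,"z":0,"spin":0}]}}

```text
time: 1.35
position: [0.55, -0.2126, 0.2309]
tool_rot: [[0.918, 0.396, -0.001], [0.396, -0.918, 0.0], [-0.001, -0.001, -1.0]]
force: [0.6, -0.2, -0.5]
opening: 0.0853
grip_force: 0.0
```

>>> {"api": "carry_out", "payload": {"steps": [{"claw":0,"x":0,"y":0,"z":0,"spin":9.9},{"claw":0,"x":0,"y":0,"z":0,"spin":9.9},{"claw":0,"x":0,"y":0,"z":0,"spin":9.9},{"claw":0,"x":0,"y":0,"z":0,"spin":9.9},{"claw":0,"x":0,"y":0,"z":0,"spin":9.9}]}}

```text
time: 1.98
position: [0.5491, -0.2138, 0.2308]
tool_rot: [[0.895, -0.446, -0.001], [-0.446, -0.895, 0.001], [-0.001, 0.0, -1.0]]
force: [-0.7, 0.8, -0.6]
opening: 0.0857
grip_force: 0.0
```

```bash
cat >> h.py <<'E'
def th(): 
    R=np.array(get_obs()['tool_rot']); return np.degrees(np.arctan2(R[1,0],R[0,0]))
def delta(P,a=None):
    """shift in tool axes to reach P, and spin to reach heading a"""
    o=get_obs(); R=np.array(o['tool_rot']); d=R.T@(np.array(P)-o['position'])
    print('t',o['time'],'pos',np.round(o['position'],4),'th',round(th(),2),'z',np.round(R[:,2],3),'shift mm',np.round(d*1e3,1),'spin',None if a is None else round(th()-a,1),'F',np.round(o['force'],1),'open',round(o['opening'],4),'grip',round(o['grip_force'],1))
E
python3 - <<'E'
from h import *
w=shot('wrist','w1.png'); delta((.549,-.213,.092),-26)
for P in [(.549,-.213,.117),(.5455,-.145,.085),(.5446,-.0776,.117)]: print(w2px(w,P))
E
```

```text
t 2.025 pos [ 0.5492 -0.2135  0.2307] th -26.69 z [-0.001  0.    -1.   ] shift mm [ -0.3  -0.4 138.7] spin -0.7 F [ 0.5 -0.6 -0.9] open 0.0855 grip 0.0
(np.float64(254.37194414239514), np.float64(193.85811961599543))
(np.float64(196.7620203468267), np.float64(216.9802531386718))
(np.float64(129.2048186372694), np.float64(259.0752532209304))
```

View pics/w1.png

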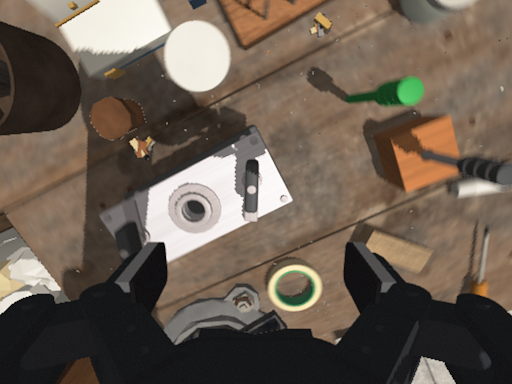

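The wrist view shows the right bar upright at (252,190), in line with the fingers, and the bush at about (194,208). That is a few pixels off the prediction, so I check it numerically with Hough circles in both views.

```bash
python3 - <<'E'
from h import *
w=load('w1.png'); print(w['xyz'],np.round(w['orientation'],3))
g=cv2.cvtColor(w['img'],cv2.COLOR_RGB2GRAY)
x0,y0=90,110; cr=w['img'][110:280,90:310][:,:,::-1]
cv2.imwrite('pics/c2.png',cv2.resize(cr,None,fx=3.5,fy=3.5,interpolation=cv2.INTER_CUBIC))
for p,z in[((252,190),.117),((194,208),.079),((194,208),.085)]: print(p,px2w(w,*p,z))
E
```

```text
[ 0.61207081 -0.24516485  0.3728605 ] [[-0.447 -0.861 -0.242]
 [-0.895  0.43   0.121]
 [-0.     0.27  -0.963]]
(252, 190) [ 0.55312933 -0.21270438  0.117     ]
(194, 208) [ 0.55402219 -0.14523587  0.079     ]
(194, 208) [ 0.55520742 -0.14727621  0.085     ]
```

View pics/c2.png

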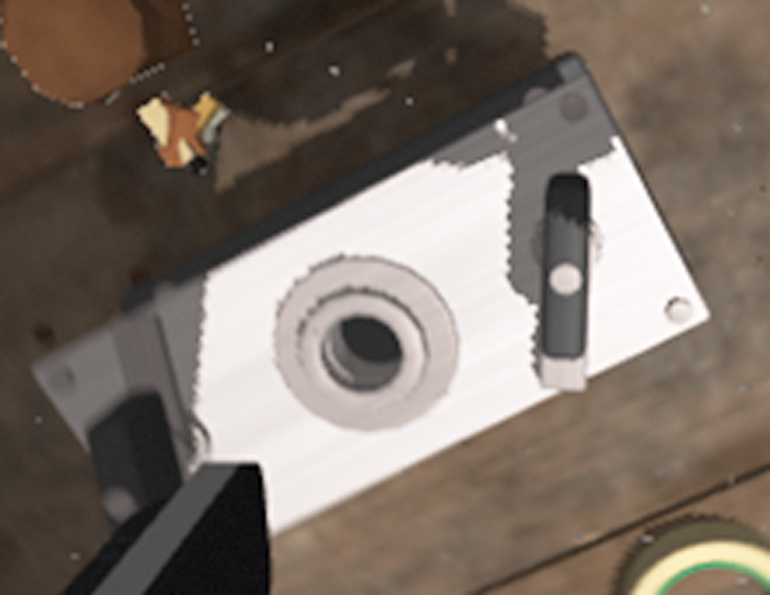

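```bash
python3 - <<'E'
from h import *
t,s,w=load('t0.png'),load('s0.png'),load('w1.png')
T=lambda x,y:(170+x/4.4,165+y/4.4); S=lambda x,y:(175+x/4.2,110+y/4.2); W=lambda x,y:(90+x/3.5,110+y/3.5)
nm=dict(fl=(.04,.095,.075),fr=(.04,-.095,.075),nr=(-.04,-.095,.075),nl=(-.04,.095,.075),mouth=(0,0,.085),bl=(0,.068,.117),br=(0,-.068,.117))
O=[(t,'t','fl',T(33,80)),(t,'t','fr',T(397,45)),(t,'t','nr',T(411,193)),(t,'t','nl',T(43,233)),(t,'t','mouth',T(220,135)),(t,'t','bl',T(81,133)),(t,'t','br',T(351,106)),
(s,'s','nl',S(122,522)),(s,'s','nr',S(416,352)),(s,'s','fl',S(32,430)),(s,'s','mouth',S(225,372)),(s,'s','bl',S(112,383)),(s,'s','br',S(328,267)),
(w,'w','nr',W(708,318)),(w,'w','fl',W(35,370)),(w,'w','mouth',W(372,343)),(w,'w','br',W(565,279)),(w,'w','fr',W(585,72))]
from scipy.optimize import least_squares
def wp(p,k):
    a=p[2];q=nm[k];return (p[0]+q[0]*np.cos(a)-q[1]*np.sin(a),p[1]+q[0]*np.sin(a)+q[1]*np.cos(a),q[2])
for sel in('t','s','w','tsw'):
    r=least_squares(lambda p:np.concatenate([np.subtract(w2px(c,wp(p,k)),uv) for c,n,k,uv in O if n in sel]),[.546,-.145,.04],loss='soft_l1')
    print(sel,np.round(r.x,4)); print(np.round(r.fun.reshape(-1,2),1).tolist())
E
```

```text
t [ 0.5467 -0.145   0.0347]
[[0.1, 0.2], [-0.3, -0.0], [0.2, 0.3], [0.3, -0.3], [0.0, -0.4], [-0.2, 0.1], [-0.0, 0.1]]
s [ 0.5489 -0.1423  0.0382]
[[-0.1, -0.3], [0.2, -1.2], [-1.0, -0.4], [0.2, 0.2], [0.3, 1.2], [0.2, 0.6]]
w [ 0.5526 -0.1451  0.0198]
[[0.7, -0.7], [-1.0, 0.1], [-2.9, 3.1], [0.5, -0.7], [0.5, 0.4]]
tsw [ 0.5505 -0.1446  0.0343]
[[-0.1, -1.4], [-0.6, -1.6], [-0.1, -1.3], [0.1, -2.0], [-0.2, -2.0], [-0.5, -1.6], [-0.3, -1.6], [0.3, -1.4], [0.6, -2.0], [-0.5, -1.5], [0.7, -0.7], [0.7, 0.2], [0.6, -0.2], [1.1, -0.2], [0.1, 3.2], [-2.2, 5.0], [0.6, 0.6], [-0.1, 1.6]]
```

>>> {"api": "carry_out", "payload": {"steps": [{"claw":0,"x":0.0014,"y":-0.0018,"z":0.03,"spin":0},{"claw":0.3,"x":0,"y":0,"z":0.03,"spin":0},{"claw":0.3,"x":0,"y":0,"z":0.03,"spin":0},{"claw":0.3,"x":0,"y":0,"z":0.03,"spin":0},{"claw":0.3,"x":0,"y":0,"z":0.019,"spin":0}], "grip_force": 40}}

```text
time: 2.65
position: [0.5506, -0.2125, 0.0904]
tool_rot: [[0.898, -0.439, -0.003], [-0.439, -0.898, 0.001], [-0.003, 0.0, -1.0]]
force: [-0.3, 0.1, 0.4]
opening: 0.0597
grip_force: 0.0
```

>>> {"api": "carry_out", "payload": {"steps": [{"claw":1,"x":0,"y":0,"z":0,"spin":0},{"claw":1,"x":0,"y":0,"z":0,"spin":0},{"claw":1,"x":0,"y":0,"z":0,"spin":0},{"claw":1,"x":0,"y":0,"z":0,"spin":0},{"claw":1,"x":0,"y":0,"z":0,"spin":0}]}}

```text
time: 3.28
position: [0.5529, -0.2118, 0.0935]
tool_rot: [[0.898, -0.44, 0.003], [-0.44, -0.898, 0.001], [0.002, -0.002, -1.0]]
force: [1.4, 4.0, 5.1]
opening: 0.0111
grip_force: 43.5
```

```bash
python3 - <<'E'
from h import *
delta((.5513,-.2125,.092),-88)
print(get_obs()['wrist_torque'])
E
```

```text
t 3.275 pos [ 0.5529 -0.2118  0.0935] th -26.12 z [ 0.003  0.001 -1.   ] shift mm [-1.1  1.3  1.5] spin 61.9 F [1.4 4.  5.1] open 0.0111 grip 43.5
[ 0.80444777 -0.16756739 -0.01589122]
```

>>> {"api": "carry_out", "payload": {"steps": [{"claw":1,"x":0,"y":0,"z":0,"spin":8},{"claw":1,"x":0,"y":0,"z":0,"spin":8},{"claw":1,"x":0,"y":0,"z":0,"spin":8},{"claw":1,"x":0,"y":0,"z":0,"spin":8},{"claw":1,"x":0,"y":0,"z":0,"spin":8}]}}

```text
time: 3.9
position: [0.5526, -0.2121, 0.0935]
tool_rot: [[0.401, -0.916, 0.002], [-0.916, -0.401, 0.001], [-0.0, -0.002, -1.0]]
force: [0.9, 4.6, 6.2]
opening: 0.0107
grip_force: 43.5
```

```bash
python3 - <<'E'
from h import *
delta((.5513,-.2125,.092),-88)
print(get_obs()['wrist_torque'])
E
```

```text
t 3.9 pos [ 0.5526 -0.2121  0.0935] th -66.34 z [ 0.002  0.001 -1.   ] shift mm [-0.1  1.4  1.5] spin 21.7 F [0.9 4.6 6.2] open 0.0107 grip 43.5
[ 0.74373743 -0.00435633  0.11364218]
```

>>> {"api": "carry_out", "payload": {"steps": [{"claw":1,"x":0,"y":0,"z":0,"spin":6},{"claw":1,"x":0,"y":0,"z":0,"spin":6},{"claw":1,"x":0,"y":0,"z":0,"spin":5},{"claw":1,"x":0,"y":0,"z":0,"spin":4},{"claw":1,"x":0,"y":0,"z":0,"spin":4}]}}

```text
time: 4.53
position: [0.5524, -0.2121, 0.0935]
tool_rot: [[-0.017, -1.0, 0.001], [-1.0, 0.017, 0.001], [-0.001, -0.001, -1.0]]
force: [-0.8, 2.9, 7.5]
opening: 0.0112
grip_force: 55.2
```

```bash
python3 - <<'E'
from h import *
delta((.5513,-.2125,.092),-88)
print(get_obs()['wrist_torque'])
E
```

```text
t 4.525 pos [ 0.5524 -0.2121  0.0935] th -90.95 z [ 0.001  0.001 -1.   ] shift mm [0.5 1.1 1.5] spin -3.0 F [-0.8  2.9  7.5] open 0.0112 grip 55.2
[ 0.70459804 -0.00609815  1.28274026]
```

>>> {"api": "carry_out", "payload": {"steps": [{"claw":0.35,"x":0,"y":0,"z":0,"spin":0},{"claw":0.35,"x":0,"y":0,"z":0,"spin":0},{"claw":0.35,"x":0,"y":0,"z":-0.015,"spin":0},{"claw":0.35,"x":0,"y":0,"z":-0.035,"spin":0},{"claw":0.35,"x":0,"y":0,"z":-0.035,"spin":0}]}}

```text
time: 5.15
position: [0.5513, -0.2136, 0.179]
tool_rot: [[-0.021, -1.0, -0.0], [-1.0, 0.021, -0.001], [0.001, 0.0, -1.0]]
force: [1.3, -0.6, -0.2]
opening: 0.0556
grip_force: 0.0
```

>>> {"api": "carry_out", "payload": {"steps": [{"claw":0.35,"x":-0.045,"y":0.002,"z":0,"spin":0},{"claw":0.35,"x":-0.045,"y":0.002,"z":0,"spin":0},{"claw":0.35,"x":-0.045,"y":0.001,"z":0,"spin":0},{"claw":0.35,"x":0,"y":0,"z":0,"spin":-10.6},{"claw":0.35,"x":0,"y":0,"z":0,"spin":-10.6}]}}

```text
time: 5.78
position: [0.5495, -0.0775, 0.1783]
tool_rot: [[0.349, -0.937, 0.001], [-0.937, -0.349, -0.001], [0.001, -0.001, -1.0]]
force: [-0.0, -0.3, -1.1]
opening: 0.0553
grip_force: 0.0
```

>>> {"api": "carry_out", "payload": {"steps": [{"claw":0.35,"x":0,"y":0,"z":0,"spin":-10.6},{"claw":0.35,"x":0,"y":0,"z":0,"spin":-10.6},{"claw":0.35,"x":0,"y":0,"z":0,"spin":-10.6},{"claw":0.35,"x":0,"y":0,"z":0,"spin":-10.6},{"claw":0.35,"x":0,"y":0,"z":0,"spin":-10.6}]}}

```text
time: 6.4
position: [0.5494, -0.0789, 0.1783]
tool_rot: [[0.958, -0.287, 0.001], [-0.287, -0.958, -0.001], [0.001, 0.001, -1.0]]
force: [1.1, -0.6, -1.1]
opening: 0.0551
grip_force: 0.0
```

```bash
python3 - <<'E'
from h import *
w=shot('wrist','w2.png'); delta((.5477,-.0762,.092),-17)
print(w2px(w,(.5477,-.0762,.117)))
E
```

```text
t 6.45 pos [ 0.5494 -0.0791  0.1783] th -16.51 z [ 0.001 -0.001 -1.   ] shift mm [-2.5 -2.4 86.3] spin 0.5 F [ 0.5 -0.3  0.2] open 0.0556 grip 0.0
(np.float64(251.68276996641399), np.float64(215.9104990685724))
```

View pics/w2.png

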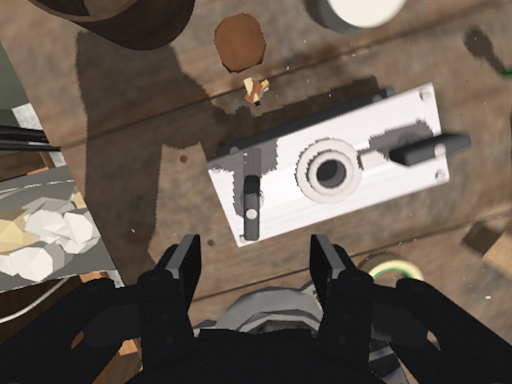

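The wrist view shows the right bar and toe along the fixture's long axis. The left bar stands vertical at (251,213), as predicted, so I descend onto it.

>>> {"api": "carry_out", "payload": {"steps": [{"claw":0.35,"x":-0.001,"y":-0.0024,"z":0.02,"spin":0},{"claw":0.35,"x":0,"y":0,"z":0.03,"spin":0},{"claw":0.35,"x":0,"y":0,"z":0.02,"spin":0},{"claw":0.35,"x":0,"y":0,"z":0.016,"spin":0},{"claw":1,"x":0,"y":0,"z":0,"spin":0}], "grip_force": 40}}

```text
time: 7.08
position: [0.5485, -0.0756, 0.0907]
tool_rot: [[0.956, -0.293, -0.002], [-0.293, -0.956, -0.0], [-0.002, 0.001, -1.0]]
force: [-0.5, 0.2, 0.4]
opening: 0.0386
grip_force: 0.0
```

>>> {"api": "carry_out", "payload": {"steps": [{"claw":1,"x":0,"y":0,"z":0,"spin":0},{"claw":1,"x":0,"y":0,"z":0,"spin":0},{"claw":1,"x":0,"y":0,"z":0,"spin":0},{"claw":1,"x":0,"y":0,"z":0,"spin":4},{"claw":1,"x":0,"y":0,"z":0,"spin":8}]}}

```text
time: 7.7
position: [0.5497, -0.0763, 0.0924]
tool_rot: [[0.873, -0.488, 0.002], [-0.488, -0.873, -0.001], [0.002, -0.0, -1.0]]
force: [-1.5, -1.5, 3.1]
opening: 0.0114
grip_force: 41.2
```

>>> {"api": "carry_out", "payload": {"steps": [{"claw":1,"x":0,"y":0,"z":0,"spin":8},{"claw":1,"x":0,"y":0,"z":0,"spin":8},{"claw":1,"x":0,"y":0,"z":0,"spin":8},{"claw":1,"x":0,"y":0,"z":0,"spin":8},{"claw":1,"x":0,"y":0,"z":0,"spin":8}]}}

```text
time: 8.32
position: [0.5488, -0.0771, 0.0924]
tool_rot: [[0.354, -0.935, 0.0], [-0.935, -0.354, -0.002], [0.002, 0.0, -1.0]]
force: [-2.2, -3.1, 4.3]
opening: 0.0114
grip_force: 41.3
```

```bash
python3 - <<'E'
from h import *
delta((.5477,-.0762,.092),-88)
print(get_obs()['wrist_torque'])
E
```

```text
t 8.325 pos [ 0.5488 -0.0771  0.0924] th -69.29 z [ 0.    -0.002 -1.   ] shift mm [-1.2  0.7  0.4] spin 18.7 F [-2.2 -3.1  4.3] open 0.0114 grip 41.3
[-0.58316598  0.50660368  0.11795008]
```

>>> {"api": "carry_out", "payload": {"steps": [{"claw":1,"x":0,"y":0,"z":0,"spin":6},{"claw":1,"x":0,"y":0,"z":0,"spin":6},{"claw":1,"x":0,"y":0,"z":0,"spin":5},{"claw":1,"x":0,"y":0,"z":0,"spin":4},{"claw":1,"x":0,"y":0,"z":0,"spin":2}]}}

```text
time: 8.95
position: [0.5482, -0.0772, 0.0924]
tool_rot: [[-0.029, -1.0, -0.001], [-1.0, 0.029, -0.003], [0.004, 0.001, -1.0]]
force: [-3.3, -3.7, 6.9]
opening: 0.0116
grip_force: 60.1
```

```bash
python3 - <<'E'
from h import *
delta((.5477,-.0762,.092),-88)
print(get_obs()['wrist_torque'])
E
```

```text
t 8.95 pos [ 0.5482 -0.0772  0.0924] th -91.67 z [-0.001 -0.003 -1.   ] shift mm [-1.   0.6  0.4] spin -3.7 F [-3.3 -3.7  6.9] open 0.0116 grip 60.1
[-0.71745772  0.7437708   1.48188981]
```

Both bolts turned until the wrist torque about z rose sharply (1.3 and 1.5 N m), so they are at their stops. Next I release, lift and go to the probe.

>>> {"api": "carry_out", "payload": {"steps": [{"claw":0.35,"x":0,"y":0,"z":0,"spin":0},{"claw":0.35,"x":0,"y":0,"z":0,"spin":0},{"claw":0.35,"x":0,"y":0,"z":-0.02,"spin":0},{"claw":0.35,"x":0,"y":0,"z":-0.05,"spin":0},{"claw":0.35,"x":0,"y":0,"z":-0.05,"spin":0}]}}

```text
time: 9.57
position: [0.549, -0.0747, 0.2122]
tool_rot: [[-0.034, -0.999, -0.001], [-0.999, 0.034, 0.001], [-0.001, 0.001, -1.0]]
force: [0.0, -0.6, 0.1]
opening: 0.0558
grip_force: 0.0
```

>>> {"api": "carry_out", "payload": {"steps": [{"claw":0.2,"x":0.045,"y":0.007,"z":-0.01,"spin":0},{"claw":0.2,"x":0.045,"y":0.007,"z":0,"spin":0},{"claw":0.2,"x":0.045,"y":0.007,"z":0,"spin":0},{"claw":0.2,"x":0.045,"y":0.007,"z":0,"spin":0},{"claw":0.2,"x":0.045,"y":0.007,"z":0,"spin":0}]}}

```text
time: 10.2
position: [0.5064, -0.2998, 0.2211]
tool_rot: [[-0.034, -0.999, 0.001], [-0.999, 0.034, 0.001], [-0.001, -0.001, -1.0]]
force: [0.2, -0.4, 0.1]
opening: 0.0682
grip_force: 0.0
```

>>> {"api": "carry_out", "payload": {"steps": [{"claw":0.2,"x":0.045,"y":0.007,"z":0,"spin":0},{"claw":0.2,"x":0.045,"y":0.007,"z":0,"spin":0},{"claw":0.2,"x":0,"y":0,"z":0,"spin":0},{"claw":0.2,"x":0,"y":0,"z":0,"spin":0},{"claw":0.2,"x":0,"y":0,"z":0,"spin":0}]}}

```text
time: 10.82
position: [0.4904, -0.3865, 0.221]
tool_rot: [[-0.032, -0.999, 0.0], [-0.999, 0.032, 0.002], [-0.002, -0.0, -1.0]]
force: [0.1, 0.7, -0.3]
opening: 0.0684
grip_force: 0.0
```

```bash
python3 - <<'E'
from h import *
w=shot('wrist','w3.png'); t=shot('top','t3.png'); s=shot('scene','s3.png'); delta((.489,-.393,.118))
for P in[(.489,-.393,.159),(.489,-.393,.05)]: print(w2px(w,P),w2px(t,P),w2px(s,P))
a=t['img'][165:245,170:350]; a=cv2.resize(a,None,fx=2.2,fy=2.2); b=cv2.resize(s['img'][110:250,175:355],None,fx=2.2,fy=2.2)
im=np.zeros((576,800,3),np.uint8); im[:384,:400]=w['img'][:, :][:, 56:456]; im[:176,400:796]=a; im[180:488,400:796]=b
cv2.imwrite('pics/m3.png',im[:,:,::-1])
E
```

```text
t 10.975 pos [ 0.49   -0.3871  0.2213] th -91.87 z [ 0.     0.001 -1.   ] shift mm [  6.    0.8 103.3] spin None F [-0.4  0.3 -0.3] open 0.0685 grip 0.0
(np.float64(259.2361235037369), np.float64(202.01118663646102)) (np.float64(337.1573694305582), np.float64(206.87457266284045)) (np.float64(336.77341709845626), np.float64(141.36365792231658))
(np.float64(257.91904073287486), np.float64(172.1056908636719)) (np.float64(329.45243656388476), np.float64(215.70528184076792)) (np.float64(330.9683009039044), np.float64(178.26316009089354))
```

View pics/m3.png

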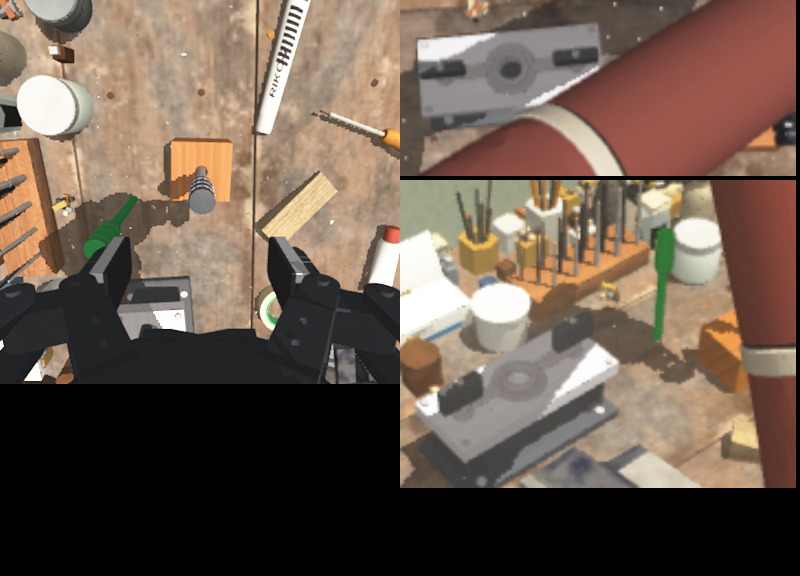

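The view shows both bars along the fixture's long axis. The probe's grip top is at wrist (258,201), as predicted, so it stands at (0.489,-0.393). The green decoy is clear of the fingers.

>>> {"api": "carry_out", "payload": {"steps": [{"claw":0.2,"x":0.0055,"y":0.0005,"z":0.02,"spin":0},{"claw":0.3,"x":0,"y":0,"z":0.025,"spin":0},{"claw":0.4,"x":0,"y":0,"z":0.025,"spin":0},{"claw":0.4,"x":0,"y":0,"z":0.02,"spin":0},{"claw":0.4,"x":0,"y":0,"z":0.013,"spin":0}], "grip_force": 50}}

```text
time: 11.6
position: [0.4877, -0.3933, 0.1159]
tool_rot: [[-0.035, -0.999, -0.002], [-0.999, 0.035, 0.002], [-0.002, 0.003, -1.0]]
force: [0.6, -0.2, 1.0]
opening: 0.0513
grip_force: 0.0
```

>>> {"api": "carry_out", "payload": {"steps": [{"claw":1,"x":0,"y":0,"z":0,"spin":0},{"claw":1,"x":0,"y":0,"z":0,"spin":0},{"claw":1,"x":0,"y":0,"z":0,"spin":0},{"claw":1,"x":0,"y":0,"z":0,"spin":0},{"claw":1,"x":0,"y":0,"z":0,"spin":0}]}}

```text
time: 12.22
position: [0.4887, -0.394, 0.1187]
tool_rot: [[-0.035, -0.999, 0.001], [-0.999, 0.035, -0.0], [0.0, -0.001, -1.0]]
force: [0.1, -0.5, 0.0]
opening: 0.0187
grip_force: 48.8
```

>>> {"api": "carry_out", "payload": {"steps": [{"claw":1,"x":0,"y":0,"z":-0.015,"spin":0},{"claw":1,"x":0,"y":0,"z":-0.025,"spin":0},{"claw":1,"x":0,"y":0,"z":-0.03,"spin":0},{"claw":1,"x":0,"y":0,"z":-0.03,"spin":0},{"claw":1,"x":0,"y":0,"z":-0.02,"spin":0}]}}

```text
time: 12.85
position: [0.4886, -0.3945, 0.2411]
tool_rot: [[-0.035, -0.999, 0.002], [-0.999, 0.035, -0.002], [0.002, -0.002, -1.0]]
force: [-0.9, -0.4, -1.4]
opening: 0.0186
grip_force: 48.9
```

```bash
python3 - <<'E'
from h import *
delta((.5503,-.1447,.24)); s=shot('scene','s4.png'); w=shot('wrist','w4.png')
E
```

```text
t 12.85 pos [ 0.4886 -0.3945  0.2411] th -92.01 z [ 0.002 -0.002 -1.   ] shift mm [-251.8  -52.9    0.8] spin None F [-0.9 -0.4 -1.4] open 0.0186 grip 48.9
```

>>> {"api": "carry_out", "payload": {"steps": [{"claw":1,"x":-0.018,"y":-0.0038,"z":0,"spin":0},{"claw":1,"x":-0.027,"y":-0.0057,"z":0,"spin":0},{"claw":1,"x":-0.027,"y":-0.0057,"z":0,"spin":0},{"claw":1,"x":-0.027,"y":-0.0057,"z":0,"spin":0},{"claw":1,"x":-0.027,"y":-0.0057,"z":0,"spin":0}]}}

```text
time: 13.58
position: [0.5194, -0.2655, 0.2368]
tool_rot: [[-0.033, -0.999, -0.003], [-0.999, 0.033, 0.003], [-0.003, 0.003, -1.0]]
force: [0.6, -0.0, -0.5]
opening: 0.0189
grip_force: 48.9
```

>>> {"api": "carry_out", "payload": {"steps": [{"claw":1,"x":-0.027,"y":-0.0057,"z":0,"spin":0},{"claw":1,"x":-0.027,"y":-0.0057,"z":0,"spin":0},{"claw":1,"x":-0.027,"y":-0.0057,"z":0,"spin":0},{"claw":1,"x":-0.027,"y":-0.0057,"z":0,"spin":0},{"claw":1,"x":-0.018,"y":-0.0035,"z":0,"spin":0}]}}

```text
time: 14.2
position: [0.5499, -0.1403, 0.237]
tool_rot: [[-0.032, -1.0, -0.003], [-1.0, 0.031, 0.002], [-0.002, 0.003, -1.0]]
force: [0.4, -0.3, -1.0]
opening: 0.0188
grip_force: 48.9
```

>>> {"api": "carry_out", "payload": {"steps": [{"claw":1,"x":0,"y":0,"z":0.01,"spin":0},{"claw":1,"x":0,"y":0,"z":0.008,"spin":0},{"claw":1,"x":0,"y":0,"z":0,"spin":0},{"claw":1,"x":0,"y":0,"z":0,"spin":0},{"claw":1,"x":0,"y":0,"z":0,"spin":0}]}}

```text
time: 14.82
position: [0.5502, -0.1446, 0.2206]
tool_rot: [[-0.036, -0.999, 0.001], [-0.999, 0.036, -0.0], [0.0, -0.001, -1.0]]
force: [-0.1, 0.2, -1.5]
opening: 0.0188
grip_force: 48.9
```

```bash
python3 - <<'E'
from h import *
delta((.5503,-.1447,.1417)); im=np.zeros((600,800,3),np.uint8)
R=np.array(get_obs()['tool_rot']);p=get_obs()['position']
tip=p+R[:,2]*.1067; g=p-R[:,2]*.019
for i,n in enumerate(('scene','top','wrist')):
    c=shot(n,n+'5.png'); u,v=map(int,w2px(c,(.5503,-.1447,.095)))
    print(n,'tip',np.round(w2px(c,tip),1),'mouth',np.round(w2px(c,(.5503,-.1447,.085)),1),'crop0',u-50,v-50)
    cr=c['img'][max(v-50,0):v+50,u-50:u+50]; x=cv2.resize(cr,None,fx=4 if i<2 else 2,fy=4 if i<2 else 2,interpolation=cv2.INTER_CUBIC)
    X,Y=[(0,0),(400,0),(0,400)][i]; im[Y:Y+x.shape[0],X:X+x.shape[1]]=x
cv2.imwrite('pics/m5.png',im[:,:,::-1])
E
```

```text
t 14.825 pos [ 0.5502 -0.1446  0.2206] th -92.04 z [ 0.001 -0.    -1.   ] shift mm [ 0.1 -0.1 78.9] spin None F [-0.1  0.2 -1.5] open 0.0188 grip 48.9
scene tip [228.9 188.1] mouth [229.3 197.9] crop0 179 144
top tip [218.9 191. ] mouth [219.8 193.8] crop0 169 142
wrist tip [257.2 193.9] mouth [257.  185.8] crop0 207 138
```

View pics/m5.png

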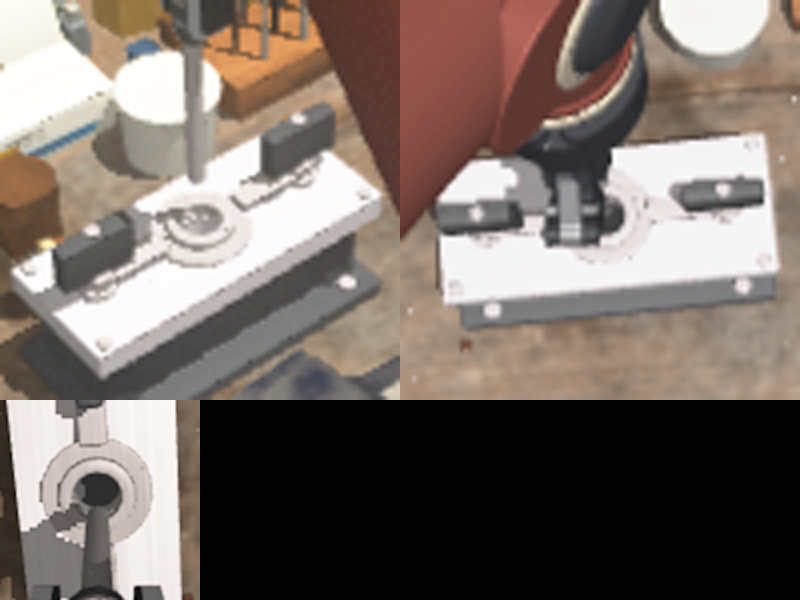

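In all three views the stem is upright over the bush, within about 1.5 mm. Scene: tip (228,189), mouth (229.5,198). The bore leaves 7 mm all round, so I lower it.

>>> {"api": "carry_out", "payload": {"steps": [{"claw":1,"x":0.0005,"y":0,"z":0.008,"spin":0},{"claw":1,"x":0,"y":0,"z":0.008,"spin":0},{"claw":1,"x":0,"y":0,"z":0.008,"spin":0},{"claw":1,"x":0,"y":0,"z":0.008,"spin":0},{"claw":1,"x":0,"y":0,"z":0.008,"spin":0}]}}

```text
time: 15.6
position: [0.5501, -0.1444, 0.1796]
tool_rot: [[-0.035, -0.999, -0.0], [-0.999, 0.035, 0.0], [-0.0, 0.0, -1.0]]
force: [-0.5, -0.8, -0.6]
opening: 0.0187
grip_force: 48.9
```

>>> {"api": "carry_out", "payload": {"steps": [{"claw":1,"x":0,"y":0,"z":0.008,"spin":0},{"claw":1,"x":0,"y":0,"z":0.008,"spin":0},{"claw":1,"x":0,"y":0,"z":0.008,"spin":0},{"claw":1,"x":0,"y":0,"z":0.008,"spin":0},{"claw":1,"x":0,"y":0,"z":0.006,"spin":0}]}}

```text
time: 16.23
position: [0.55, -0.1444, 0.1417]
tool_rot: [[-0.035, -0.999, -0.0], [-0.999, 0.035, 0.0], [-0.0, 0.0, -1.0]]
force: [0.8, 0.4, -2.5]
opening: 0.0187
grip_force: 48.9
```

>>> {"api": "carry_out", "payload": {"steps": [{"claw":1,"x":0,"y":0,"z":0,"spin":0},{"claw":1,"x":0,"y":0,"z":0,"spin":0},{"claw":1,"x":0,"y":0,"z":0,"spin":0},{"claw":1,"x":0,"y":0,"z":0,"spin":0},{"claw":1,"x":0,"y":0,"z":0,"spin":0}]}}

```text
time: 16.85
position: [0.5502, -0.1444, 0.1425]
tool_rot: [[-0.035, -0.999, 0.0], [-0.999, 0.035, 0.0], [-0.0, -0.0, -1.0]]
force: [0.3, 0.5, -1.9]
opening: 0.0188
grip_force: 48.9
```

```bash
python3 - <<'E'
from h import *
delta((.5503,-.1447,.1417)); im=np.zeros((600,800,3),np.uint8)
p=get_obs()['position']
for i,n in enumerate(('scene','wrist')):
    c=shot(n,n+'6.png'); u,v=map(int,w2px(c,(.5503,-.1447,.095)))
    hw=(40,30)[i]; k=400/(2*hw)
    print(n,'axis at mouth',np.round(w2px(c,(p[0],p[1],.085)),1),'crop0',u-hw,v-hw,'scale',k)
    x=cv2.resize(c['img'][v-hw:v+hw,u-hw:u+hw],(400,400),interpolation=cv2.INTER_CUBIC); im[:400,400*i:400*i+400]=x
cv2.imwrite('pics/m6.png',im[:400,:,::-1])
E
```

```text
t 16.85 pos [ 0.5502 -0.1444  0.1425] th -91.99 z [ 0.  0. -1.] shift mm [ 0.3 -0.1  0.8] spin None F [ 0.3  0.5 -1.9] open 0.0188 grip 48.9
scene axis at mouth [229.2 198. ] crop0 189 154 scale 5.0
wrist axis at mouth [257.6 212.9] crop0 227 187 scale 6.666666666666667
```

View pics/m6.png

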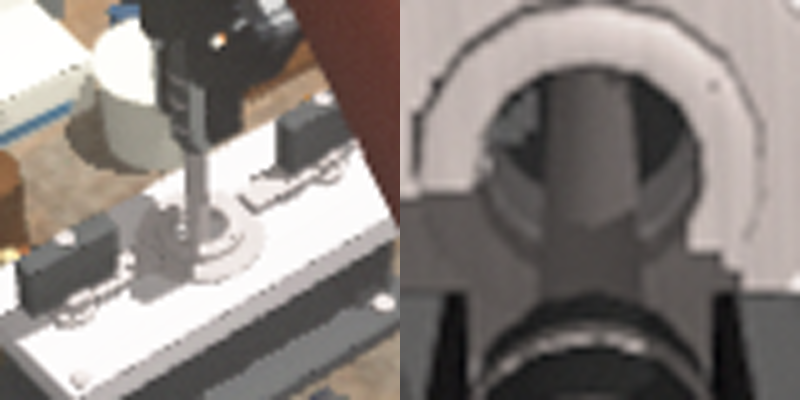

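The wrist view shows the stem centred sideways in the bore: stem columns 542–640, mouth 482–700, both centred at 591. Along the other axis the mouth sits about 0.5–1 mm towards tool +x. I make one small trim and hand in.

>>> {"api": "carry_out", "payload": {"steps": [{"claw":1,"x":0.0007,"y":0,"z":0.0007,"spin":0},{"claw":1,"x":0,"y":0,"z":0,"spin":0},{"claw":1,"x":0,"y":0,"z":0,"spin":0},{"claw":1,"x":0,"y":0,"z":0,"spin":0},{"claw":1,"x":0,"y":0,"z":0,"spin":0}]}}

```text
time: 17.58
position: [0.5501, -0.1451, 0.1417]
tool_rot: [[-0.035, -0.999, 0.0], [-0.999, 0.035, 0.0], [-0.0, -0.0, -1.0]]
force: [0.3, -0.1, -1.1]
opening: 0.0188
grip_force: 48.9
```

```bash
python3 -c "
from h import *
delta((.5503,-.1450,.1417)); print(sign_off())"
```

```text
t 17.575 pos [ 0.5501 -0.1451  0.1417] th -91.99 z [ 0.  0. -1.] shift mm [-0.1 -0.2 -0. ] spin None F [ 0.3 -0.1 -1.1] open 0.0188 grip 48.9
the job is handed in; nothing more can be done
None
```

I handed the job in at 17.6 s: both bolts are turned to their end stops, and the arm is holding the probe upright in the bush, centred to about 1 mm, with its tip about 50 mm below the mouth.

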